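# Set a lathe feed gearbox to high range, third feed

## Robot

A 6-joint arm with a two-finger parallel gripper is mounted at the origin on the work surface. World frame = base frame: x ahead of the robot, y to its left, z up, the work surface at z = 0. Lengths are in mm, angles in degrees, forces in N, time in s.
With the tool pointing down it reaches from about 325 to 750 mm from the base axis. Payload 7.6 kg.
Tool frame: the origin (TCP) lies at the very end of the fingers, on their centre line; the grasp point (between the pads) lies 19 mm behind it; z points along the fingers, x is the direction in which the jaws open and shut, and the axes are right-handed (so a half turn about z gives the same grasp; the last joint's range is limited). The gripper opens to 85 mm and grips with 20 to 120 N. Pads are 22 mm wide; open, the fingers measure 114 mm over their backs; the gripper's body (76 mm by 85 mm) begins 54 mm behind the grasp point. The pads swing forward as they close: fully open they stand 13 mm farther back than shut.
Start: joints at [-67.053, 2.991, 80.254, -0, 96.75, -4.028], TCP at [238.166, -467.892, 231.323] pointing down, gripper open.
Joint ranges: [-166.34, 166.34], [-52.06, 124.39], [6.96, 135.62], [-60.46, 240.46], [14.63, 156.25], [-167.68, 167.68]. Speed limits (degrees/s): [147.25, 147.25, 172.46, 180, 180, 180].

## Interface

Orientations are given as a 3x3 rotation matrix whose columns are the frame's x, y, z axes.
In Python, from workcell import readout, read_camera, job gives the robot as it stands.
- The arm moves only by the tool apply_moves, never from a script. Its arguments are lists of equal length, an entry for each row: "slide": the shift along the tool's x, y, z in m, a list of three; "yaw": the turn about the tool's z in degrees. In form: {"slide": [[x, y, z], ...], "yaw": [yaw, ...]}. A call has 1 to 20 rows; each row shifts and turns the commanded pose from where the row before left it, along the tool's axes as they then stand; what a row does not reach is not made up. A row lasts 1/12 s, in which the tool goes at most 41.7 mm and 7.16 degrees, less where a joint would pass 70% of its speed; a pose out of reach is approached as far as the arm can. A call is refused whole if a number of a shift passes 0.0417 or a number of a turn 7.16, either way. A call with a gripper value outside its range is refused whole. "grip" is the finger opening in m, from 0 to 0.0854, set as the call begins (left out, the last holds). The fingers move at their own pace and stop on an object; "force" is the grip in N (left out, the last holds). Time passes only in rows, so rows that do not move let the fingers close. It gives the time, the measured TCP pose, the force and the opening at its end, in the units of the state.
- readout.read_state(): the state, without advancing time (a new reading comes with each control period).
- read_camera(name): name is "side" or "top"; returns a dict with "pixels" (480x640x3 uint8, red, green, blue), "camera_matrix" (3x3 intrinsics, pixels), "position" and "rotation" of the camera in the world. Camera axes: x right, y down, z forward; pixel columns grow to the right and rows downward; lengths in mm; the calibration is good to about 2 mm. A picture is of the moment at which its call begins. There is no depth.
- job.close_job(): hands the job in, once; it reports no verdict.
The state is a dict: "clock": time; "qpos": joint angles; "qvel": joint speeds; "effort": joint torques, N m; "tool_pos": TCP position; "tcp_rot": TCP orientation; "wrist_force": force on the tool from outside, world axes, zero at the start; "torque": the same for the moment, N m; "finger_gap": finger opening in mm.
Only numpy, scipy, OpenCV 4.12 (cv2) and the standard library are available. Lean on these libraries where they do the work, as an engineer would, in place of code of your own. Each camera call takes 0.05 s, during which the arm holds its last target.

## Task

Set the lathe feed gearbox on the bench to high range, third feed. With a fingertip push the ball-ended range lever over, towards the tall feed lever, until it snaps across to its other stop; and push the tall feed lever along its slot, counting the clicks, to the third click from neutral (neutral is the end of the slot nearest the toothed gear; the lever may already have been left a click or two along), without running past it. Push the levers gently without taking them between the fingers, and leave the loose parts on and around the gearbox undisturbed.

Things in the scene. Friction and masses are not known exactly. Their poses are not given: they have to be found in the camera images.
- gearbox: Grey-green cast-iron gearbox bolted to the bench: foot 190 x 364 mm, housing 150 mm deep, 340 mm long, flat cover on top 150 mm up. Origin: centre of its underside. x points from front (oil sight glass) to back, y along its length to the end with the toothed gear (92 mm across, out to y 212 mm), z up. A plain shaft sticks out of the other end to y -230 mm.
- neutral_mark (a point): Neutral detent of the feed lever on the cover's top face: x 0, y 70 mm in the gearbox's frame, with a drilled pip beside it. The slot, 16 mm wide, runs along y from 84 to -44 mm between steel gate plates with a cross mark at each detent: neutral y 70, first feed 50, second 30, third 10, fourth -10, fifth -30 mm. Axes as the gearbox.
- range_pivot (a point): Upright axis of the range lever at the cover's top face, x 25, y -105 mm in the gearbox's frame, on a turret 44 mm wide, 18 mm high; the hub on it reaches 39 mm above the cover. Two stop pins, 34 mm high, stand either side of the arm's swing, 40 mm from the axis. Elsewhere on the cover: bolt heads 5 mm high, a brass filler plug 14 mm high at x 45, y 130 mm. Axes as the gearbox.
- feed_lever (a joint): Travel of the feed lever from neutral towards the plain-shaft end, m: 0 neutral, 0.02 first, 0.04 second, 0.06 third, 0.08 fourth, 0.1 fifth (end stop). Starts in neutral, first or second, rarely hung between two. Leaving a detent takes about 5 N along the slot, falling to nothing half way (10 mm); 1 to 3 mm beyond, it jumps into the next detent and stays. Short of half way it springs back.
- feed_grip (a point): Middle of the feed lever's black barrel grip, an upright cylinder 28 mm in diameter and 50 mm tall (25 mm below this point to 25 mm above it, ends chamfered), on a 12 mm steel stem rising from the slot. The point is 65 mm above the cover, 215 mm above the bench. It stays upright and only slides along the gearbox's y axis. Axes as the gearbox.
- range_lever (a joint): Angle of the range lever, rad: 0 low range (as found, arm swung to the plain-shaft end), 0.9 high range (arm swung towards the feed lever), stops at both. Grows clockwise seen from above. Moving off a stop takes about 4 N at the ball, falling to nothing half way (0.45); a little beyond (0.5 to 0.55) a spring throws it over to the other stop, where it stays.
- range_knob (a point): Centre of the range lever's black ball, 28 mm in diameter, 55 mm above the cover (205 mm above the bench), on a 16 mm post at the end of a flat arm 14 mm wide whose top is 33 mm above the cover; 80 mm from the pivot. In the gearbox's frame it is at x -47, y -140 mm in low, x -55, y -105 half way, x -47, y -70 mm in high range.
- change_gear: Loose steel change gear lying flat on the cover behind the feed lever, 49 mm across, 12 mm thick. Origin: centre of its underside. Bystander.
- socket: Loose steel spanner socket standing on the cover behind the levers, 26 mm in diameter, 38 mm tall. Origin: centre of its underside. Bystander.
- valve_a: Loose engine valve standing on its 42 mm head, stem up, 105 mm tall, on the bench in front of the gearbox. Origin: centre of its underside. Bystander.
- valve_b: Loose engine valve standing on its 36 mm head, stem up, 105 mm tall, on the bench in front of the gearbox. Origin: centre of its underside. Bystander.
- spring: Loose valve spring standing on the bench in front of the gearbox, 31 mm across, 46 mm tall. Origin: centre of its underside. Bystander.
- conrod: Loose steel connecting rod lying on the bench behind the gearbox, 180 mm long, 20 mm thick. Origin: underside, mid-length. Bystander.
- hammer: Loose hammer with a wooden handle lying on the bench behind the gearbox, 290 mm long, 28 mm thick. Origin: on its underside near the middle. Bystander.

How it is judged:
By the outcome, as a careful person would: the job done as asked, in the order asked, and still so for the second after the job is handed in, with the robot touching nothing.
It also fails if it takes over 54 s, if anything falls off the work surface, if the arm or the gripper's body presses on something with over 40 N, if the wrist force passes 120 N, or if a joint passes its speed limit or range.

## Working session

There is one attempt and no reset: what is moved stays moved. The work goes in short steps, Python scripts to look and compute and a tool call to move; the robot and the scene stay as the last step left them, time stands still between calls to the robot, and variables do not carry over. Pictures are saved under pics/ and viewed, and the job is handed in when it is done.

Besides the shell and the picture viewer there is one more tool, called after ">>>" by a JSON object that holds its "method" and its "body", one argument or row to a line. apply_moves: Moves the arm, as the interface text tells. Its arguments: {"type":"object","properties":{"slide":{"type":"array","items":{"type":"array","items":{"type":"number"}}},"yaw":{"type":"array","items":{"type":"number"}},"grip":{"type":"number"},"force":{"type":"number"}},"required":["slide","yaw"]}

```bash
ls; mkdir -p pics
python3 - <<'E'
from workcell import readout, read_camera
import cv2, numpy as np
print(readout.read_state())
for n in ("top","side"):
    c=read_camera(n)
    cv2.imwrite(f"pics/{n}0.png",c["pixels"][:,:,::-1])
    np.savez(f"pics/{n}0.npz",**c)
    print(n,c["camera_matrix"],c["position"],c["rotation"])
E
```

```text
pics
{'clock': 0.0, 'qpos': array([-6.70551390e+01,  3.02856397e+00,  8.03145409e+01, -7.53567719e-04,
        9.67499365e+01, -4.02751958e+00]), 'qvel': array([ 0.00727636, -0.078344  , -0.1064885 , -0.0554533 ,  0.00493588,
       -0.07613777]), 'effort': array([-1.01850983e-03, -3.81659067e+01, -3.60195601e+01, -9.56652639e-05,
        6.13401731e-03,  1.41118102e-05]), 'tool_pos': array([ 238.0183051 , -467.59614954,  230.44673937]), 'tcp_rot': array([[ 4.53559047e-01, -8.91225995e-01, -6.45088301e-04],
       [-8.91224755e-01, -4.53559495e-01,  1.49030510e-03],
       [-1.62078457e-03, -1.01022697e-04, -9.99998681e-01]]), 'wrist_force': array([ 0.17851705, -0.28840927,  0.08376845]), 'torque': array([ 0.01143662, -0.02321295, -0.00716875]), 'finger_gap': 85.29144461306915}
top [[577.22307184   0.         320.40674423]
 [  0.         577.22307184 241.95366233]
 [  0.           0.           1.        ]] [ 352.08468703   -9.02936216 1194.60833337] [[ 0.08331556 -0.97619458  0.20025649]
 [-0.99652209 -0.08191791  0.01527032]
 [ 0.00149779 -0.20083228 -0.9796245 ]]
side [[454.05540287   0.         318.26075498]
 [  0.         454.05540287 241.31348999]
 [  0.           0.           1.        ]] [ 393.53534142 -511.26995126  658.48674253] [[ 0.96019357 -0.188572    0.20607986]
 [-0.27918865 -0.67177737  0.68612599]
 [ 0.00905564 -0.71634892 -0.69768347]]
```

View pics/top0.png

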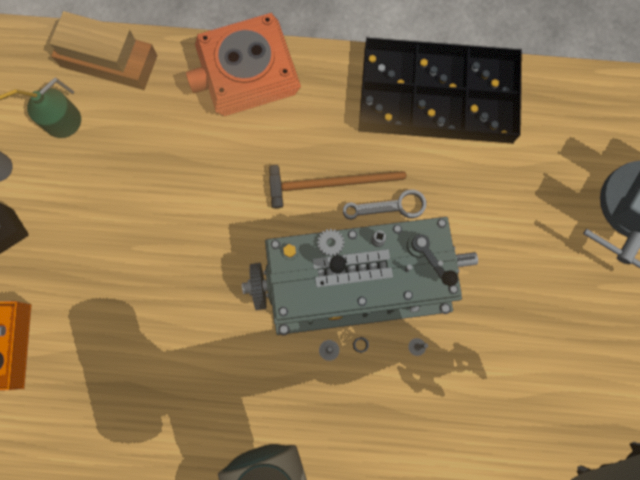

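View pics/side0.png

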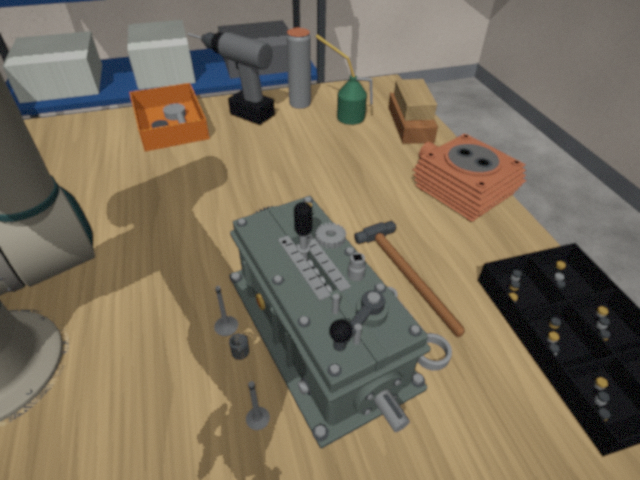

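Top view: toothed gear near (257,287), plain shaft (468,260), feed grip (338,264), range ball (450,278). Side view: grip (303,218), ball (341,330). I'll zoom in for accurate pixels.

Run:
```python
import cv2
a=cv2.imread("pics/top0.png")[205:345,235:485]; cv2.imwrite("pics/top0z.png",cv2.resize(a,None,fx=3.2,fy=3.2,interpolation=cv2.INTER_CUBIC))
a=cv2.imread("pics/side0.png")[190:450,210:460]; cv2.imwrite("pics/side0z.png",cv2.resize(a,None,fx=2.3,fy=2.3,interpolation=cv2.INTER_CUBIC))
```

```text
(no output)
```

View pics/top0z.png

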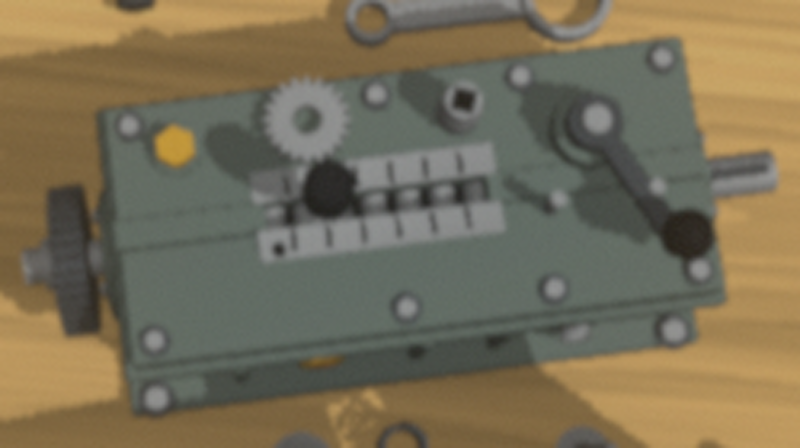

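View pics/side0z.png

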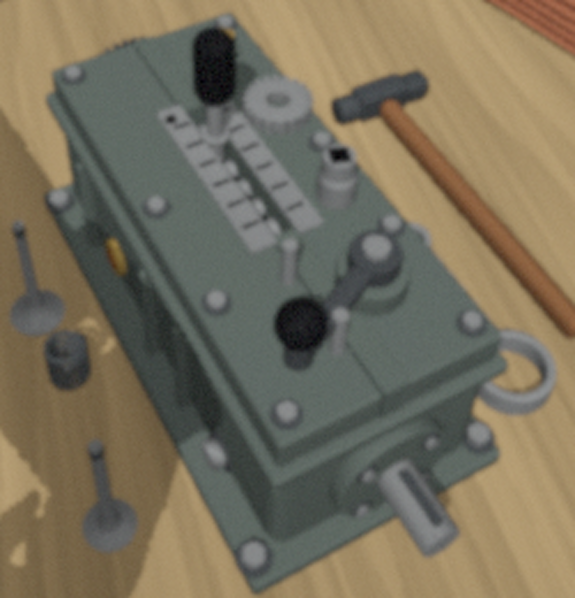

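```bash
cat > h.py <<'E'
import numpy as np, cv2
from scipy.optimize import least_squares
C={n:dict(np.load(f"pics/{n}0.npz")) for n in ("top","side")}
def proj(n,P):
    c=C[n]; q=(np.atleast_2d(P)-c["position"])@c["rotation"]; q=q@c["camera_matrix"].T
    return q[:,:2]/q[:,2:]
def tri(pt,ps):
    f=lambda P: np.r_[proj("top",P)[0]-pt, proj("side",P)[0]-ps]
    r=least_squares(f,[500,0,150]); return r.x,r.fun
def T(u,v): return np.array([235+(u+.5)/3.2-.5,205+(v+.5)/3.2-.5])
def S(u,v): return np.array([210+(u+.5)/2.3-.5,190+(v+.5)/2.3-.5])
def g2w(p,pose):
    a=pose[3]; R=np.array([[np.cos(a),-np.sin(a),0],[np.sin(a),np.cos(a),0],[0,0,1]])
    return np.atleast_2d(p)@R.T+pose[:3]
E
python3 - <<'E'
from h import *
print("ball",tri(T(687,235),S(301,325)))
print("hub",tri(T(597,119),S(376,247)))
print("grip",tri(T(329,187),S(214,67)))
print("socket top",tri(T(464,100),S(341,156)))
obs=[("top",(-47,-140,205),T(687,235)),("side",(-47,-140,205),S(301,325)),
("top",(25,-105,189),T(597,119)),("side",(25,-105,189),S(376,247)),
("top",(45,130,164),T(175,145)),
("top",(75,170,150),T(99,110)),("top",(75,-170,150),T(682,40)),("top",(-75,-170,150),T(722,298)),("top",(-75,170,150),T(130,368)),
("side",(-75,-170,150),S(278,455)),("side",(-75,170,150),S(52,95))]
f=lambda p: np.concatenate([proj(n,g2w(P,p))[0]-o for n,P,o in obs])
r=least_squares(f,[500,0,0,0],loss="soft_l1",x_scale=[100,100,10,.1])
print("pose",r.x[:3],np.degrees(r.x[3])); print(f(r.x).reshape(-1,2).round(1))
p=r.x; np.save("pose.npy",p)
# travel
g=lambda s: np.r_[proj("top",g2w((0,70-s[0],215),p))[0]-T(329,187),proj("side",g2w((0,70-s[0],215),p))[0]-S(214,67)]
r=least_squares(g,[20.]);print("travel",r.x,r.fun)
for i in range(6): print(i,(proj("top",g2w((0,70-20*i,152),p))[0]-[235,205])*3.2,(proj("top",g2w((0,70-20*i,215),p))[0]-[235,205])*3.2,(proj("side",g2w((0,70-20*i,215),p))[0]-[210,190])*2.3)
for n,q in dict(ball=(-47,-140,205),ballhi=(-47,-70,205),neutral=(0,70,215),third=(0,10,215),pivot=(25,-105,189)).items(): print(n,g2w(q,p))
E
```

```text
ball (array([ 509.64080311, -220.67806059,  206.8438976 ]), array([ 0.05114989, -0.2606974 , -0.17734391,  0.04352799]))
hub (array([ 572.0248972 , -171.66175262,  190.84947919]), array([-0.05933865,  0.2255067 ,  0.16712351, -0.04020505]))
grip (array([516.10007392, -25.91553784, 217.3861884 ]), array([-0.13491091,  0.7442242 ,  0.62831986, -0.15491076]))
socket top (array([577.30194209, -97.61354364, 189.81839089]), array([ 0.00487036, -0.01921044, -0.01541772,  0.00371972]))
pose [526.02619891 -74.16353187  -1.5828062 ] 12.034982134646505
[[-0.3  0.2]
 [-0.6  1.9]
 [-0.4  0.4]
 [ 0.2  1.5]
 [-0.1  0.3]
 [ 0.7 -0.5]
 [-0.5 -1. ]
 [ 1.  -2.1]
 [-0.  -0.2]
 [ 0.  -1. ]
 [-0.8 -9.9]]
travel [19.52927904] [-0.8762832   1.40970595  0.07973967  1.45786046]
0 [288.00374802 212.60063977] [289.09285672 194.93216839] [200.01255563  52.09236658]
1 [322.71863101 208.23238091] [325.96321896 190.302144  ] [213.86541686  70.13552475]
2 [357.39824438 203.86856011] [362.79379639 185.67711563] [228.24834176  88.86908344]
3 [392.04264186 199.50917062] [399.58465335 181.05707518] [243.19234714 108.33344162]
4 [426.65187705 195.15420568] [436.33585408 176.4420146 ] [258.73091791 128.57221291]
5 [461.22600347 190.80365857] [473.04746265 171.83192583] [274.90025752 149.6325518 ]
ball [[ 509.25047736 -220.88631526  203.4171938 ]]
ballhi [[ 494.65485692 -152.42488186  203.4171938 ]]
neutral [[511.43057848  -5.70209846 213.4171938 ]]
third [[523.94111028 -64.3833271  213.4171938 ]]
pivot [[ 572.3701415  -171.64296039  187.4171938 ]]
```

```bash
cat >> h.py <<'E'
def where():
    from workcell import readout
    s=readout.read_state(); p=np.load("pose.npy"); a=p[3]
    d=s["tool_pos"]-p[:3]; c,n=np.cos(a),np.sin(a)
    y=s["tcp_rot"][:,1]
    f=s["wrist_force"]
    print("t",round(s["clock"],2),"gb xy",np.round([c*d[0]+n*d[1],-n*d[0]+c*d[1]],1),"z",round(s["tool_pos"][2],1),
     "yaw err",round(np.degrees(np.arctan2(y[1],y[0])-(a-np.pi/2)),2),"F gb",np.round([c*f[0]+n*f[1],-n*f[0]+c*f[1],f[2]],2),"gap",round(s["finger_gap"],1))
E
python3 - <<'E'
from h import *
obs=[("top",(-47,-140,205),T(687,235)),("side",(-47,-140,205),S(301,325)),
("top",(25,-105,189),T(597,119)),("side",(25,-105,189),S(376,247)),
("top",(45,130,164),T(175,145)),
("top",(75,170,150),T(99,110)),("top",(75,-170,150),T(682,40)),("top",(-75,170,150),T(130,368))]
f=lambda p: np.concatenate([proj(n,g2w(P,p))[0]-o for n,P,o in obs])
r=least_squares(f,[500,0,0,0],loss="soft_l1",x_scale=[100,100,10,.1])
print("pose",r.x[:3],np.degrees(r.x[3])); print(f(r.x).reshape(-1,2).round(1))
np.save("pose.npy",r.x)
where()
E
```

```text
pose [525.56859432 -74.19614486   1.9279774 ] 12.144890816939514
[[ 0.2  0.1]
 [-0.6  0.3]
 [-0.1  0.2]
 [ 0.2 -0.1]
 [-0.3  0.3]
 [ 0.4 -0.4]
 [-0.2 -1.4]
 [-0.1  0.1]]
t 0.1 gb xy [-363.8 -324.1] z 230.6 yaw err -75.17 F gb [0.18 0.2  0.33] gap 85.6
```

Good fit (residuals under 1.5 px), and the feed lever sits at first. First I close the fingers, rise and turn so that tool x = gearbox +x and tool y = gearbox −y.

>>> {"method": "apply_moves", "body": {
  "slide": [
    [0,0,-0.03],
    [0,0,-0.03],
    [0,0,0],
    [0,0,0],
    [0,0,0],
    [0,0,0],
    [0,0,0],
    [0,0,0],
    [0,0,0],
    [0,0,0],
    [0,0,0],
    [0,0,0]
  ],
  "yaw": [-7,-7,-7,-7,-7,-7,-7,-7,-7,-7,-5.2,0],
  "grip": 0,
  "force": 40
}}

```text
clock: 1.1
tool_pos: [238.1, -467.8, 290.8]
tcp_rot: [[0.977, 0.214, -0.0], [0.214, -0.977, 0.001], [-0.0, -0.001, -1.0]]
wrist_force: [0.5, -0.5, 0.8]
finger_gap: -0.4
```

```bash
python3 -c "
from h import *
where()"
```

```text
t 1.1 gb xy [-363.8 -324.3] z 290.8 yaw err 0.21 F gb [ 0.39 -0.57  0.79] gap -0.4
```

>>> {"method": "apply_moves", "body": {
  "slide": [
    [0.0312,-0.0134,0],
    [0.0312,-0.0134,0],
    [0.0312,-0.0134,0],
    [0.0312,-0.0134,0],
    [0.0312,-0.0134,0],
    [0.0312,-0.0134,0],
    [0.0312,-0.0134,0],
    [0.0312,-0.0134,0],
    [0.0312,-0.0134,0],
    [0.0312,-0.0134,0],
    [0,0,0],
    [0,0,0.03],
    [0,0,0.03],
    [0,0,0],
    [0,0,0]
  ],
  "yaw": [0,0,0,0,0,0,0,0,0,0,0,0,0,0,0]
}}

```text
clock: 2.35
tool_pos: [514.1, -270.8, 229.8]
tcp_rot: [[0.978, 0.209, -0.004], [0.209, -0.978, 0.002], [-0.003, -0.003, -1.0]]
wrist_force: [0.4, -0.3, 0.6]
finger_gap: 0.3
```

```bash
python3 -c "
from h import *
from workcell import read_camera
where()
for n in ('top','side'): cv2.imwrite(f'pics/{n}1.png',read_camera(n)['pixels'][:,:,::-1])
a=cv2.imread('pics/side1.png')[130:430,210:510]; b=cv2.imread('pics/top1.png')[180:345,235:505]
cv2.imwrite('pics/m1.png',np.hstack([cv2.resize(a,(400,400)),cv2.resize(cv2.copyMakeBorder(b,0,105,0,0,cv2.BORDER_CONSTANT),(400,400))]))
"
```

```text
t 2.35 gb xy [ -52.6 -189.8] z 229.8 yaw err -0.09 F gb [ 0.36 -0.41  0.56] gap 0.3
```

View pics/m1.png

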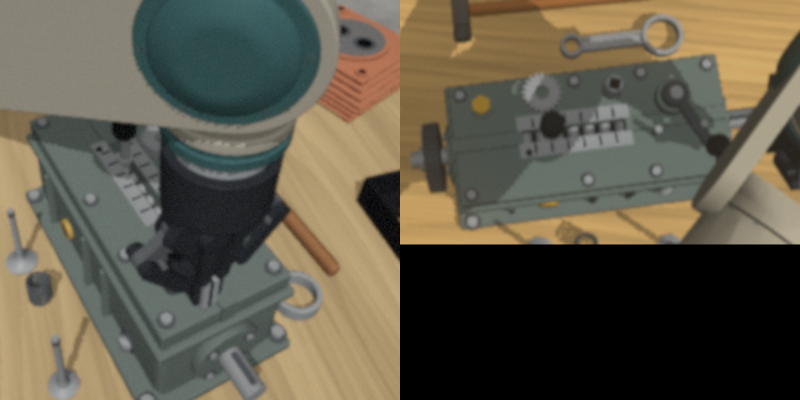

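The view shows the closed fingers just off the plain-shaft end, with the ball ahead. Next: lower, then approach.

>>> {"method": "apply_moves", "body": {
  "slide": [
    [0.0015,0,0.0185],
    [0,0,0.0185],
    [0,0,0],
    [0,-0.005,0],
    [0,-0.005,0],
    [0,-0.004,0],
    [0,-0.003,0],
    [0,-0.003,0],
    [0,-0.003,0],
    [0,-0.003,0],
    [0,0,0]
  ],
  "yaw": [0,0,0,0,0,0,0,0,0,0,0]
}}

```text
clock: 3.37
tool_pos: [510.9, -245.4, 194.7]
tcp_rot: [[0.978, 0.211, 0.001], [0.211, -0.978, -0.001], [0.0, 0.001, -1.0]]
wrist_force: [0.3, -0.9, -0.1]
finger_gap: 0.3
```

```bash
python3 -c "
from h import *
where()"
```

```text
t 3.37 gb xy [ -50.3 -164.3] z 194.7 yaw err 0.03 F gb [ 0.05 -0.95 -0.11] gap 0.3
```

>>> {"method": "apply_moves", "body": {
  "slide": [
    [0,-0.003,0],
    [0,-0.003,0],
    [0,-0.003,0],
    [0,-0.003,0],
    [0,0,0]
  ],
  "yaw": [0,0,0,0,0]
}}

```text
clock: 3.78
tool_pos: [507.9, -234.1, 194.2]
tcp_rot: [[0.978, 0.21, -0.001], [0.21, -0.978, -0.001], [-0.001, 0.001, -1.0]]
wrist_force: [-1.0, -3.7, -0.5]
finger_gap: -0.3
```

```bash
python3 -c "
from h import *
where()"
```

```text
t 3.78 gb xy [ -50.9 -152.6] z 194.2 yaw err -0.01 F gb [-1.81 -3.44 -0.46] gap -0.3
```

Contact at about 3.5 N, as expected. Pushing on.

>>> {"method": "apply_moves", "body": {
  "slide": [
    [0,-0.003,0],
    [0,-0.003,0],
    [0,-0.003,0],
    [0,-0.003,0],
    [0,-0.003,0],
    [0,-0.003,0],
    [0,-0.003,0],
    [0,-0.002,0],
    [0,0,0]
  ],
  "yaw": [0,0,0,0,0,0,0,0,0]
}}

```text
clock: 4.53
tool_pos: [503.6, -210.3, 194.3]
tcp_rot: [[0.977, 0.212, 0.0], [0.212, -0.977, 0.001], [0.0, -0.001, -1.0]]
wrist_force: [0.5, -0.0, -0.5]
finger_gap: -0.1
```

```bash
python3 -c "
from h import *
where()"
```

```text
t 4.53 gb xy [ -50.2 -128.5] z 194.3 yaw err 0.08 F gb [ 0.51 -0.13 -0.54] gap -0.1
```

>>> {"method": "apply_moves", "body": {
  "slide": [
    [0,-0.002,0],
    [0,-0.002,0],
    [0,-0.002,0],
    [0,-0.002,0],
    [0,0,0],
    [0,0,0]
  ],
  "yaw": [0,0,0,0,0,0]
}}

```text
clock: 5.03
tool_pos: [501.8, -203.2, 194.4]
tcp_rot: [[0.977, 0.211, 0.0], [0.211, -0.977, -0.0], [0.0, 0.0, -1.0]]
wrist_force: [-0.3, 0.3, 0.6]
finger_gap: -0.2
```

```bash
cat > look.py <<'E'
from h import *
from workcell import read_camera
import sys
where(); k=sys.argv[1]
for n in ('top','side'): cv2.imwrite(f'pics/{n}{k}.png',read_camera(n)['pixels'][:,:,::-1])
a=cv2.imread(f'pics/side{k}.png')[180:400,210:430]; b=cv2.imread(f'pics/top{k}.png')[205:345,235:485]
cv2.imwrite(f'pics/m{k}.png',np.hstack([cv2.resize(a,(396,396),interpolation=2),cv2.resize(cv2.copyMakeBorder(b,0,110,0,0,cv2.BORDER_CONSTANT),(400,400),interpolation=2)[:396]]))
E
python3 look.py 2
```

```text
t 5.03 gb xy [ -50.3 -121.1] z 194.4 yaw err 0.04 F gb [-0.24  0.34  0.62] gap -0.2
```

View pics/m2.png

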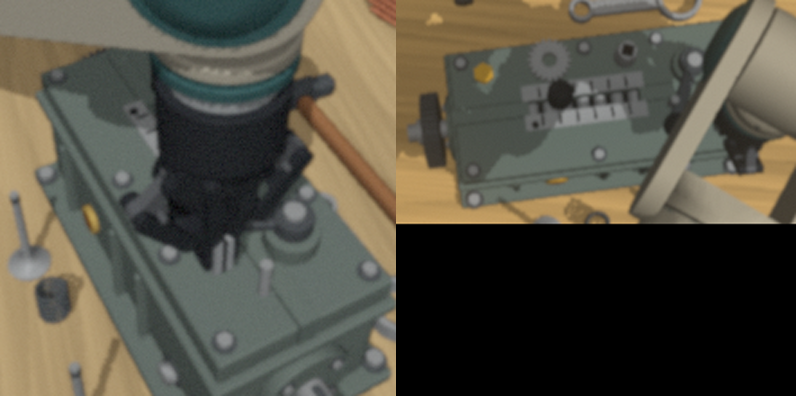

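```bash
python3 -c "
from h import *
p=np.load('pose.npy')
for q in ((-47,-140,205),(-55,-105,205),(-54,-97,205),(-47,-70,205)): print(q,proj('top',g2w(q,p))[0],proj('side',g2w(q,p))[0])
b=cv2.imread('pics/top2.png')[205:335,360:485]; cv2.imwrite('pics/top2z.png',cv2.resize(b,None,fx=4,fy=4,interpolation=2))
"
```

```text
(-47, -140, 205) [449.55109331 278.16396448] [340.0304578  331.31969683]
(-55, -105, 205) [430.30496609 285.32245544] [319.99949767 312.74454414]
(-54, -97, 205) [425.62146922 285.34114264] [317.62661665 307.81645881]
(-47, -70, 205) [409.47856636 283.32714149] [312.44851988 290.82646225]
```

View pics/top2z.png

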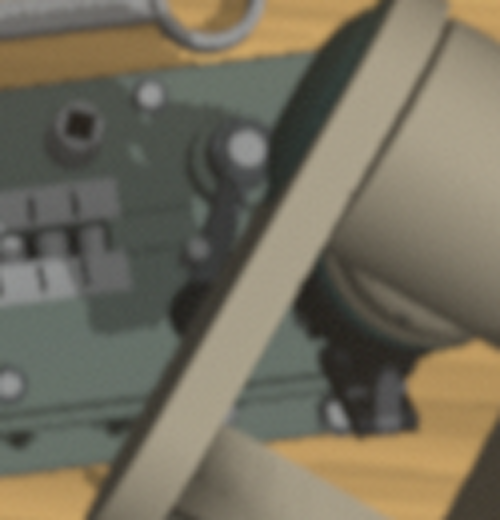

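The ball's left edge is at about px (402,281), so its centre is at about 410. That matches the high-range prediction (409.5), and the arm lies on its pin: it has snapped across. I back off, rise and go over to the gear side of the feed lever.

>>> {"method": "apply_moves", "body": {
  "slide": [
    [0,0.0075,0],
    [0,0.0075,0],
    [0,0,-0.035],
    [0,0,-0.035],
    [0,0,-0.03],
    [0.0063,-0.0285,0],
    [0.0063,-0.0285,0],
    [0.0063,-0.0285,0],
    [0.0063,-0.0285,0],
    [0.0063,-0.0285,0],
    [0.0063,-0.0285,0],
    [0.0063,-0.0285,0],
    [0.0063,-0.0285,0],
    [0,0,0],
    [0,0,0]
  ],
  "yaw": [0,0,0,0,0,0,0,0,0,0,0,0,0,0,0]
}}

```text
clock: 6.38
tool_pos: [506.5, 16.0, 294.3]
tcp_rot: [[0.977, 0.213, 0.0], [0.213, -0.977, -0.0], [0.0, 0.0, -1.0]]
wrist_force: [0.5, -1.1, 0.4]
finger_gap: -0.2
```

```bash
python3 look.py 3
```

```text
t 6.38 gb xy [ 0.3 92.2] z 294.3 yaw err 0.14 F gb [ 0.22 -1.2   0.38] gap -0.2
```

View pics/m3.png

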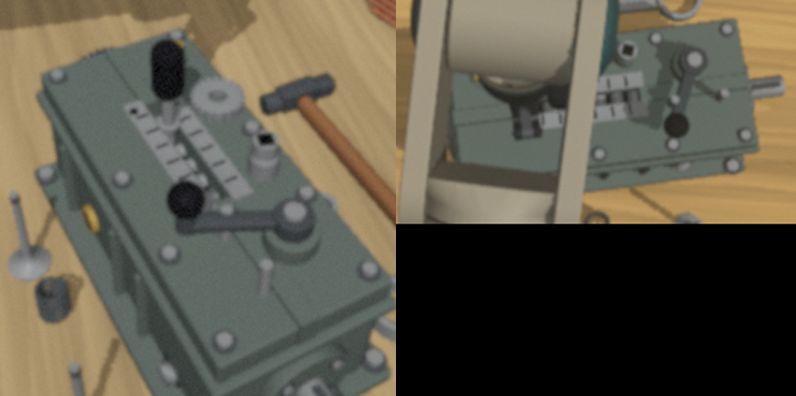

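The lever is clearly in high range, with the ball at side px (313,291). The feed lever has not moved. Lowering behind the grip.

>>> {"method": "apply_moves", "body": {
  "slide": [
    [0,0,0.032],
    [0,0,0.032],
    [0,0,0.03],
    [0,0,0],
    [0,0.004,0],
    [0,0.004,0],
    [0,0.003,0],
    [0,0,0]
  ],
  "yaw": [0,0,0,0,0,0,0,0]
}}

```text
clock: 7.15
tool_pos: [509.5, 3.7, 202.6]
tcp_rot: [[0.978, 0.21, 0.004], [0.21, -0.978, -0.001], [0.004, 0.001, -1.0]]
wrist_force: [-0.4, 0.9, 0.2]
finger_gap: -0.3
```

```bash
python3 -c "
from h import *
where()"
```

```text
t 7.15 gb xy [ 0.7 79.5] z 202.6 yaw err -0.04 F gb [-0.17  0.93  0.24] gap -0.3
```

>>> {"method": "apply_moves", "body": {
  "slide": [
    [0,0.002,0],
    [0,0.002,0],
    [0,0.002,0],
    [0,0.001,0],
    [0,0,0],
    [0,0,0]
  ],
  "yaw": [0,0,0,0,0,0]
}}

```text
clock: 7.65
tool_pos: [510.0, -1.2, 200.9]
tcp_rot: [[0.977, 0.212, 0.001], [0.212, -0.977, 0.002], [0.001, -0.002, -1.0]]
wrist_force: [-1.1, 4.4, 1.8]
finger_gap: 0.2
```

```bash
python3 -c "
from h import *
where()"
```

```text
t 7.65 gb xy [ 0.1 74.6] z 200.9 yaw err 0.09 F gb [-0.12  4.56  1.79] gap 0.2
```

In contact at 4.6 N. Continuing in 1 mm steps.

>>> {"method": "apply_moves", "body": {
  "slide": [
    [0,0.001,0],
    [0,0.001,0],
    [0,0.001,0],
    [0,0.001,0],
    [0,0.001,0],
    [0,0.001,0],
    [0,0.001,0],
    [0,0.001,0],
    [0,0,0],
    [0,0,0]
  ],
  "yaw": [0,0,0,0,0,0,0,0,0,0]
}}

```text
clock: 8.48
tool_pos: [511.5, -10.4, 200.0]
tcp_rot: [[0.978, 0.21, -0.0], [0.21, -0.978, -0.001], [-0.001, 0.001, -1.0]]
wrist_force: [-0.2, -0.2, 0.2]
finger_gap: 0.1
```

```bash
python3 look.py 4
```

```text
t 8.48 gb xy [-0.3 65.3] z 200.0 yaw err -0.0 F gb [-0.22 -0.17  0.15] gap 0.1
```

View pics/m4.png

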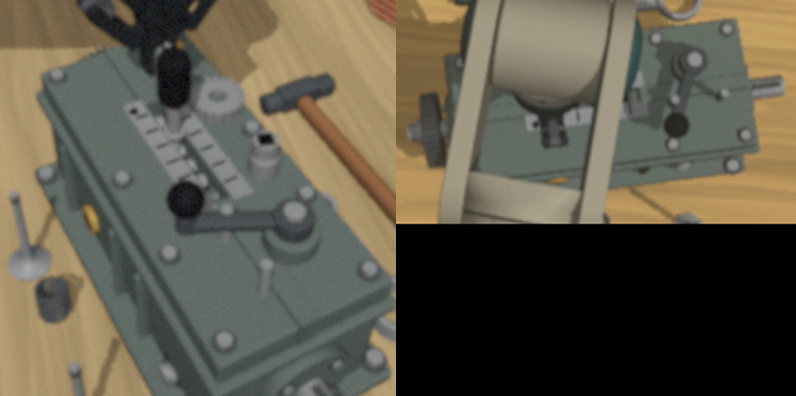

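The grip is about half way (side px ~306) and the force has dropped to nothing. A little more.

>>> {"method": "apply_moves", "body": {
  "slide": [
    [0,0.001,0],
    [0,0,0],
    [0,0.001,0],
    [0,0,0],
    [0,0,0]
  ],
  "yaw": [0,0,0,0,0]
}}

```text
clock: 9.0
tool_pos: [512.1, -11.9, 200.3]
tcp_rot: [[0.978, 0.211, 0.0], [0.211, -0.978, -0.0], [-0.0, 0.0, -1.0]]
wrist_force: [0.5, 0.8, 0.6]
finger_gap: -0.1
```

```bash
python3 look.py 5
cat > grip.py <<'E'
from h import *
import sys
p=np.load('pose.npy')
# dark blob edges in side view vs predicted
im=cv2.imread(f'pics/side{sys.argv[1]}.png'); a=im[180:300,270:350]
cv2.imwrite(f'pics/g{sys.argv[1]}.png',cv2.resize(a,None,fx=5,fy=5,interpolation=2))
for i in (20,30,40,50,60,80): 
    b=proj('side',g2w([(0,70-i,190),(0,70-i,215),(0,70-i,154)],p)); print(i,((b-[270,180])*5).round(0).tolist())
E
python3 grip.py 5
```

```text
t 9.0 gb xy [-0.1 63.7] z 200.3 yaw err 0.03 F gb [0.68 0.64 0.65] gap -0.1
20 [[164.0, 256.0], [163.0, 194.0], [166.0, 341.0]]
30 [[179.0, 276.0], [179.0, 214.0], [181.0, 361.0]]
40 [[195.0, 297.0], [194.0, 235.0], [196.0, 381.0]]
50 [[211.0, 318.0], [211.0, 256.0], [211.0, 402.0]]
60 [[227.0, 339.0], [227.0, 277.0], [226.0, 424.0]]
80 [[260.0, 383.0], [261.0, 321.0], [258.0, 468.0]]
```

View pics/g5.png

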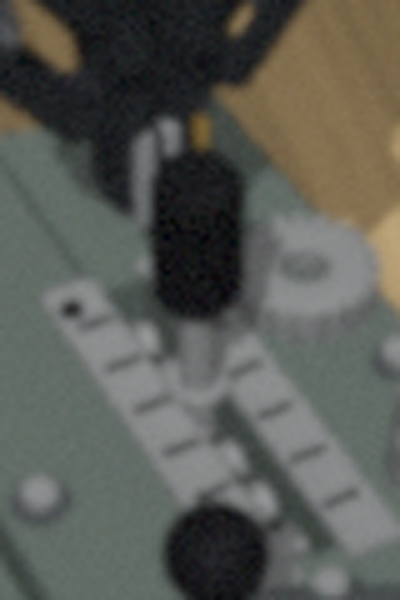

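The grip is at (199,232) in this crop and the stem foot lies on the second cross mark (prediction (194,235)). It has clicked into second, with a gap to the finger. On to the next.

>>> {"method": "apply_moves", "body": {
  "slide": [
    [0,0.003,0],
    [0,0.003,0],
    [0,0.002,0],
    [0,0.001,0],
    [0,0.001,0],
    [0,0,0],
    [0,0,0]
  ],
  "yaw": [0,0,0,0,0,0,0]
}}

```text
clock: 9.68
tool_pos: [514.0, -20.9, 200.3]
tcp_rot: [[0.977, 0.212, -0.001], [0.212, -0.977, 0.002], [-0.0, -0.002, -1.0]]
wrist_force: [-1.5, 4.7, 0.9]
finger_gap: -0.1
```

```bash
python3 -c "
from h import *
where()"
```

```text
t 9.68 gb xy [-0.1 54.6] z 200.3 yaw err 0.08 F gb [-0.51  4.94  0.9 ] gap -0.1
```

>>> {"method": "apply_moves", "body": {
  "slide": [
    [0,0.001,0],
    [0,0.001,0],
    [0,0.001,0],
    [0,0.001,0],
    [0,0.001,0],
    [0,0.001,0],
    [0,0.001,0],
    [0,0.001,0],
    [0,0,0],
    [0,0,0]
  ],
  "yaw": [0,0,0,0,0,0,0,0,0,0]
}}

```text
clock: 10.52
tool_pos: [515.9, -29.9, 200.2]
tcp_rot: [[0.978, 0.21, 0.0], [0.21, -0.978, -0.001], [-0.0, 0.001, -1.0]]
wrist_force: [0.9, -1.2, -0.6]
finger_gap: -0.3
```

```bash
python3 look.py 6; python3 grip.py 6 >/dev/null
```

```text
t 10.52 gb xy [-0.1 45.3] z 200.2 yaw err -0.0 F gb [ 0.66 -1.39 -0.64] gap -0.3
```

View pics/g6.png

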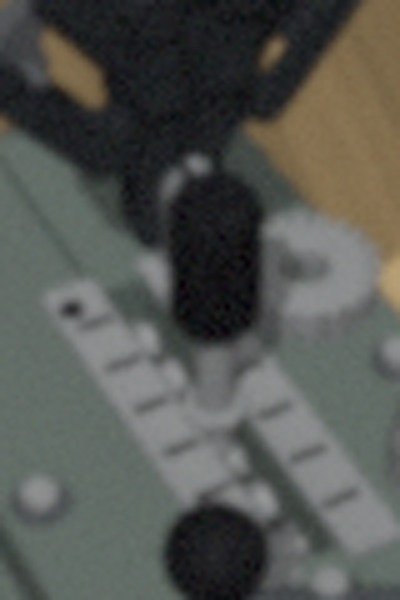

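Half way now: the grip is at (216,256) against a prediction of (211,256) at 50 mm. Nudging by a millimetre at a time.

>>> {"method": "apply_moves", "body": {
  "slide": [
    [0,0.001,0],
    [0,0,0],
    [0,0.001,0],
    [0,0,0],
    [0,0,0]
  ],
  "yaw": [0,0,0,0,0]
}}

```text
clock: 11.03
tool_pos: [516.3, -31.5, 200.3]
tcp_rot: [[0.978, 0.211, 0.0], [0.211, -0.978, -0.0], [0.0, 0.0, -1.0]]
wrist_force: [0.4, -0.2, -0.1]
finger_gap: -0.1
```

```bash
python3 look.py 7; python3 grip.py 7 >/dev/null
```

```text
t 11.03 gb xy [-0.1 43.7] z 200.3 yaw err 0.03 F gb [ 0.37 -0.26 -0.1 ] gap -0.1
```

View pics/g7.png

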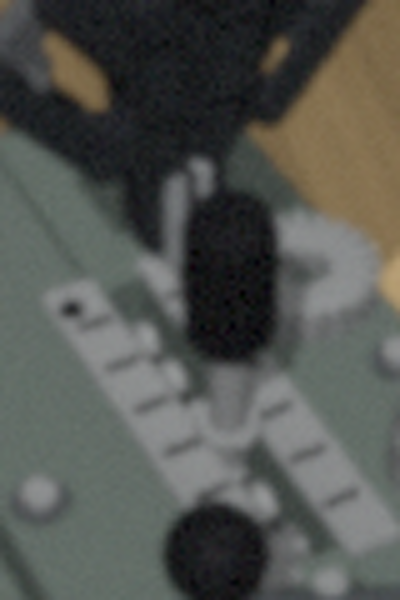

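The grip is at (231,277), prediction for third (227,277). The stem is on the third mark. Backing off and rising clear.

>>> {"method": "apply_moves", "body": {
  "slide": [
    [0,-0.006,0],
    [0,-0.006,0],
    [0,0,-0.035],
    [0,0,-0.035],
    [0,0,-0.035],
    [0,-0.03,0],
    [0,-0.03,0],
    [0,-0.03,0],
    [0,-0.03,0],
    [0,-0.03,0],
    [0,-0.03,0],
    [0,-0.03,0],
    [0,-0.03,0],
    [0,0,0],
    [0,0,0],
    [0,0,0]
  ],
  "yaw": [0,0,0,0,0,0,0,0,0,0,0,0,0,0,0,0]
}}

```text
clock: 12.47
tool_pos: [462.9, 215.0, 305.3]
tcp_rot: [[0.977, 0.211, 0.0], [0.211, -0.977, -0.0], [-0.0, 0.0, -1.0]]
wrist_force: [0.1, -0.8, -0.0]
finger_gap: 0.3
```

```bash
python3 look.py 8
python3 - <<'E'
import cv2
a=cv2.imread("pics/top8.png")[175:365,235:485]; cv2.imwrite("pics/top8z.png",cv2.resize(a,None,fx=3.1,fy=3.1,interpolation=2))
E
```

```text
t 12.47 gb xy [ -0.4 295.9] z 305.3 yaw err 0.06 F gb [-0.04 -0.8  -0.01] gap 0.3
```

View pics/top8z.png

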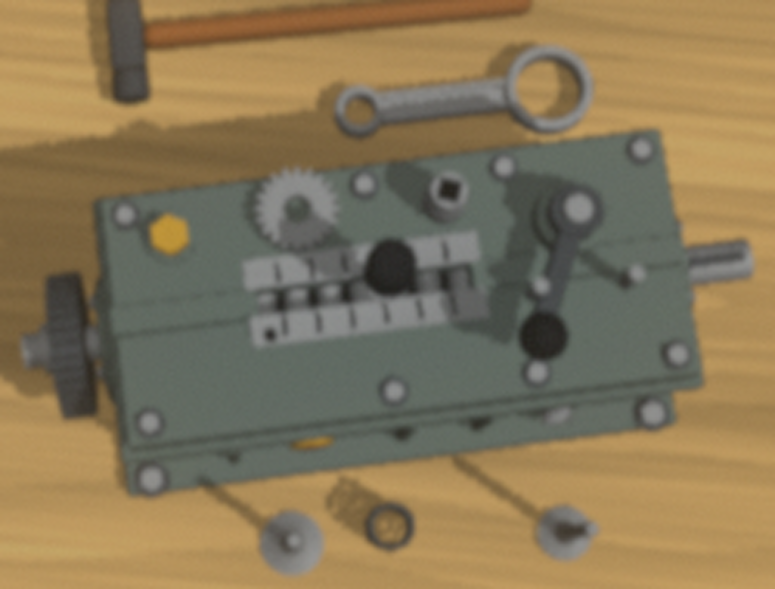

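View pics/side8.png

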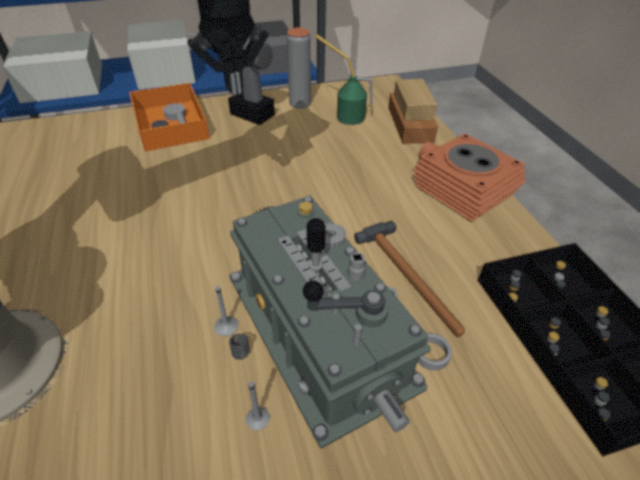

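Both levers match the predictions. The feed grip is at top px (361,261), predicted (360,261.5) for third. The ball is in high range and the loose parts have not moved. Handing in.

```bash
python3 -c "
from workcell import job
print(job.close_job())"
```

```text
the job is handed in; nothing more can be done
None
```

The gearbox is set to high range, third feed, and the job was handed in at about 12.5 s of the 54 s allowed.

- **Range lever:** I pushed the ball with the closed fingertips from the plain-shaft side, and it snapped across at about half way. The last pictures show the arm on its high-range pin and the ball where it should be for high range, to within about 1 px.
- **Feed lever:** I found it in first, then pushed it two clicks in 1 mm nudges, through second to third. The stem stands on the third cross mark, and the grip is within about 1 px of where third should put it.
- **Forces:** The readings I took showed at most about 5 N on the levers.
- **Loose parts:** By eye, both final views show all of them standing or lying where they started. The gripper ended well clear of everything.

One measurement disagreed: in the side view, one cover corner was 10 px off in the first fit of the gearbox's position. I took it for a corner I had picked wrongly and left out both side-view corners and one top-view corner. The second fit agreed to within 1.5 px, and later contacts came within a few millimetres of where it predicted.

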